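# Add a tile to the uncounted pile in the tile rack

### The arm

A 7-joint arm with a two-finger parallel gripper is mounted at the origin on the work surface. World frame = base frame: x ahead of the robot, y to its left, z up, the work surface at z = 0. Lengths are in m, angles in degrees, forces in N, time in s.
With the tool pointing down it reaches from about 0.425 to 0.825 m from the base axis. Payload 3.6 kg.
Tool frame: the origin (TCP) lies on the centre line of the jaws, within the pads' length; the fingertips stand 17 mm ahead of it and the grasp point (between the pads) lies 2 mm behind it; z points along the fingers, y is the direction in which the jaws open and shut (so a half turn about z gives the same grasp; the last joint's range is limited). The gripper opens to 93 mm and grips with 3 to 60 N. Pads are 15 mm wide; open, the fingers measure 128 mm over their backs; the gripper's body (75 mm by 188 mm) begins 65 mm behind the grasp point.
Start: joints at [61.679, 35.231, -0.722, 81.555, 0.464, 63.22, -2.315], TCP at [0.293, -0.58, 0.236] pointing down, gripper open.
Joint ranges: [-178.69, 178.69], [-17.37, 117.87], [-77.05, 75.6], [15.02, 138.74], [-78.02, 258.01], [0.78, 113.62], [-162.83, 162.83]. Speed limits (degrees/s): [159.86, 159.86, 180, 180, 180, 180, 180].

### API

Orientations are given as a 3x3 rotation matrix whose columns are the frame's x, y, z axes.
In Python, from rig import r gives the robot as it stands.
- The arm moves only by the tool servo_tool, never from a script. Its argument "targets" is one flat list of numbers, 7 for each row, row after row: the turn, a rotation vector about the tool's x, y, z in rad, then the shift along the tool's x, y, z in mm, then the closure, from -1 (fully open) to 1 (shut). In form: [ax, ay, az, dx, dy, dz, grip, ax, ay, az, dx, dy, dz, grip, ...]. A call has 1 to 12 rows; each row is the pose to reach, as a shift and turn from the pose measured when the call began, along the tool's axes at that moment; what a row does not reach only later rows make up. A row lasts 1/12 s, in which the tool goes at most 41.7 mm and 7.16 degrees, less where a joint would pass 70% of its speed; a pose out of reach is approached as far as the arm can. A call with a gripper value outside its range is refused whole. The fingers move at their own pace and stop on an object; "force" is the grip in N (left out, the last holds). Time passes only in rows, so rows that repeat a pose let the fingers close. It gives the time, the measured TCP pose, the force and the opening at its end, in the units of the state.
- r.get_state(): the state, without advancing time (a new reading comes with each control period).
- r.grab_frame(name): name is "side" or "top" or "wrist"; returns the picture (480x640x3 uint8, red, green, blue); there is no depth.
- r.camera_model(name): a dict with "intrinsics" (3x3 intrinsics, pixels), "cam_to_world" (4x4, takes a point from camera to world coordinates). Camera axes: x right, y down, z forward; pixel columns grow to the right and rows downward; lengths in m; the calibration is good to about 2 mm. A picture is of the moment at which its call begins: read the wrist's pose just before it. camera_model takes no time and is no camera call; for the wrist camera it gives the pose at the moment of the call.
- r.sign_off(): hands the job in, once; it reports no verdict.
The state is a dict: "clock": time; "joint_pos": joint angles; "joint_velocities": joint speeds; "joint_efforts": joint torques, N m; "position": TCP position; "eef_rot": TCP orientation; "wrist_force": force on the tool from outside, world axes, zero at the start; "torque": the same for the moment, N m; "finger_gap": finger opening in m.
Only numpy, scipy, OpenCV 4.12 (cv2) and the standard library are available. Lean on these libraries where they do the work, as an engineer would, in place of code of your own. Each camera call takes 0.05 s, during which the arm holds its last target.

### The job

Add the loose long clay tile on the ware board to the pile in the tile rack: nobody has counted the pile, so lower the tile flat onto the open front part of the pile, clear of the hood and still short of the back stop, and let go only once you feel it resting there. Then push it back under the hood until it lies fully home against the back stop, square on the pile. The tile is brittle, so neither drop it nor press it hard, and do not push the pinch bowl, the mug or the square tile out of place.

Things in the scene. Friction and masses are not known exactly. Their poses are not given: they have to be found in the camera images.
- tile_center (a point): centre (half-way up) of the loose tile to be added: a plain terracotta-coloured flat bar 150 x 56 x 18 mm (x long, y wide, z thick), about 0.2 to 0.45 kg, lying flat on the ware board beside a small pinch bowl, its 150 mm side roughly along the board. Its own x axis runs along the length; either way round is the same
- tile: the same tile; sliding it along the pile takes about 2 to 5 N; this origin is the centre of its underside, axes as above
- rack: the tile rack, plywood, fixed: a plinth 30 mm high (x -85 to +105 mm, y +-65 mm) with a pile, a back stop and a hood. Origin on the table top below the middle of the pile; +x points from the open front to the back stop, y across, z up. A tile fully home has its centre at x = 0, y = 0 of this frame, its length along x. Front and long sides of the pile are open
- pile_mid (a point): point on the plinth (30 mm above the table) below the middle of the pile, axes as the rack. The pile is of like tiles, banded, and does not shift; it spans x +-75 mm, y +-28 mm. Its flat top lies somewhere between 45 and 105 mm above the table: not measured, this point does not tell it
- stop (a point): the back stop: two upright square posts, 14 mm wide, 36 mm apart (y +-18 mm of the rack), from the plinth up to the hood. This point lies half-way between their faces, at their top, 140 mm above the table and 75 mm in +x from the rack's origin. The tile's end comes to rest against both posts
- hood (a point): middle of the hood's front edge, on its top, 152 mm above the table, 35 mm in +x from the rack's origin. The hood is a flat plywood board carried by the two stop posts: it reaches 56 mm back from here, is 80 mm wide and 12 mm thick (underside 140 mm above the table)
- board: the ware board, a fixed plank 280 x 120 x 12 mm (x long), origin at the centre of its underside on the table; the tile and the pinch bowl stand on it
- pinch_bowl_rim (a point): centre of the mouth of a terracotta pinch bowl, 60 mm wide and 42 mm high, on the ware board near the end of the tile; leave it alone
- mug_rim (a point): centre of the mouth of a white mug, 80 mm wide, 90 mm high; leave it alone
- square_tile: a square terracotta tile 90 x 90 x 10 mm lying on the table, origin at the centre of its underside; leave it alone

How it is judged:
By the outcome, as a careful person would: the job done as asked, in the order asked, and still so for the second after the job is handed in, with the robot touching nothing.
It also fails if it takes over 64 s, if anything falls off the work surface, if the arm or the gripper's body presses on something with over 40 N, if the wrist force passes 120 N, or if a joint passes its speed limit or range.

## Working session

There is one attempt and no reset: what is moved stays moved. The work goes in short steps, Python scripts to look and compute and a tool call to move; the robot and the scene stay as the last step left them, time stands still between calls to the robot, and variables do not carry over. Pictures are saved under pics/ and viewed, and the job is handed in when it is done.

Besides the shell and the picture viewer there is one more tool, called after "Call:" in YAML: its name, and indented under it one key for each argument. servo_tool: Moves the arm, as the interface text tells. Its arguments: {"type":"object","properties":{"targets":{"type":"array","items":{"type":"number"}},"force":{"type":"number"}},"required":["targets"]}

```bash
ls; mkdir -p pics
python3 - <<'E'
from rig import r
import cv2,numpy as np
np.set_printoptions(precision=4,suppress=True)
for n in ["side","top","wrist"]:
    m=r.camera_model(n); print(n,np.array(m["intrinsics"]).tolist(),np.array(m["cam_to_world"]).round(4).tolist())
    cv2.imwrite(f"pics/{n}0.png",r.grab_frame(n)[:,:,::-1])
s=r.get_state(); print(s)
E
```

```text
pics
side [[470.01091625430166, 0.0, 315.3046903060537], [0.0, 470.01091625430166, 243.28066915222732], [0.0, 0.0, 1.0]] [[0.7943, -0.3603, 0.4891, 0.2347], [-0.6074, -0.4551, 0.6511, -0.5098], [-0.012, -0.8143, -0.5803, 0.5389], [0.0, 0.0, 0.0, 1.0]]
top [[484.70841788051814, 0.0, 317.98481798578104], [0.0, 484.70841788051814, 241.20756235061194], [0.0, 0.0, 1.0]] [[0.0279, -0.9959, 0.0857, 0.5045], [-0.9995, -0.0264, 0.0176, -0.037], [-0.0152, -0.0862, -0.9962, 1.0548], [0.0, 0.0, 0.0, 1.0]]
wrist [[413.3034570393248, 0.0, 317.63371422155717], [0.0, 413.3034570393248, 237.80073228683756], [0.0, 0.0, 1.0]] [[0.4511, -0.8587, -0.2429, 0.3586], [-0.8924, -0.4348, -0.1203, -0.546], [-0.0024, 0.2711, -0.9626, 0.3823], [0.0, 0.0, 0.0, 1.0]]
{'clock': 0.15, 'joint_pos': array([61.6775, 35.2761, -0.7227, 81.6164,  0.4642, 63.2196, -2.3153]), 'joint_velocities': array([ 0.0211, -0.3003, -0.0165, -0.2387, -0.0249,  0.0805,  0.1098]), 'joint_efforts': array([  0.001 , -45.9345,   0.2096, -16.5941,  -0.0611,   0.0181,
         0.0002]), 'position': array([ 0.2929, -0.5797,  0.2348]), 'eef_rot': array([[ 0.8925,  0.451 , -0.0009],
       [ 0.451 , -0.8925,  0.0017],
       [-0.    , -0.0019, -1.    ]]), 'wrist_force': array([0.1691, 0.2504, 0.9558]), 'torque': array([ 0.0265,  0.0093, -0.0541]), 'finger_gap': 0.09270998248741281}
```

View pics/side0.png

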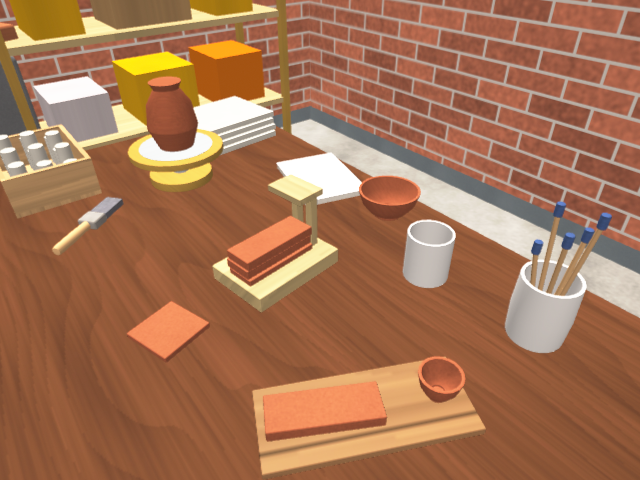

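View pics/top0.png

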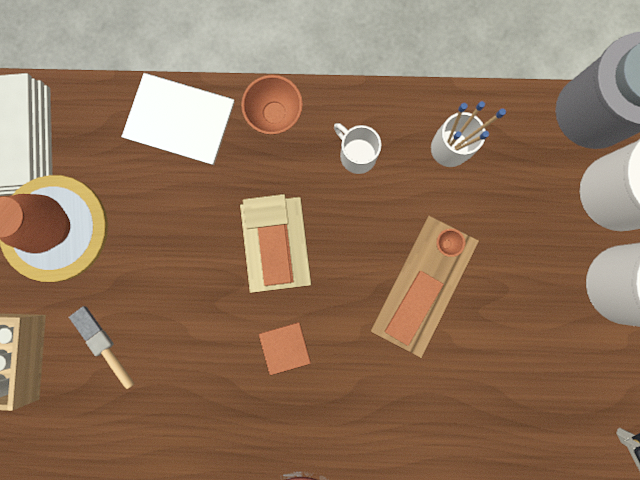

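View pics/wrist0.png

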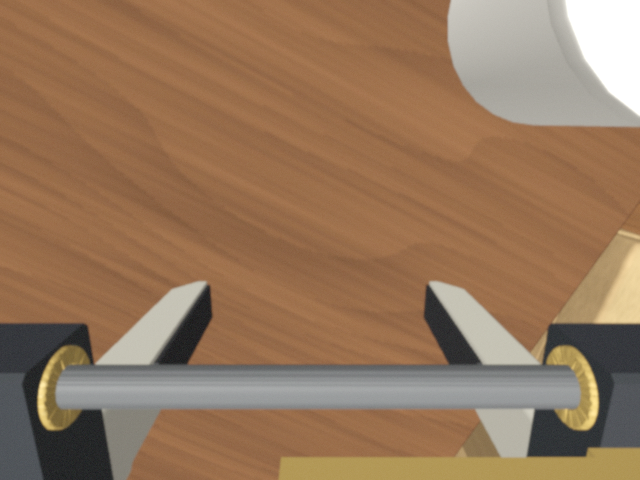

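The top view shows the loose tile at about (413,308), the bowl at (451,242), the rack at about (275,243) with the hood at (265,210), the mug at (360,148) and the square tile at (285,349). Next I'll measure them.

```bash
cat > h.py <<'E'
import cv2,numpy as np
from rig import r
np.set_printoptions(precision=4,suppress=True)
def ray(n,uv,m=None):
    m=m or r.camera_model(n);K=np.array(m["intrinsics"]);T=np.array(m["cam_to_world"])
    uv=np.atleast_2d(uv).astype(float)
    d=np.c_[uv,np.ones(len(uv))]@np.linalg.inv(K).T@T[:3,:3].T
    return T[:3,3],d
def onz(n,uv,z,m=None):
    o,d=ray(n,uv,m); return o+d*((z-o[2])/d[:,2])[:,None]
def proj(n,P,m=None):
    m=m or r.camera_model(n);K=np.array(m["intrinsics"]);T=np.array(m["cam_to_world"])
    p=(np.atleast_2d(P)-T[:3,3])@T[:3,:3]@K.T
    return p[:,:2]/p[:,2:]
def tri(a,ua,b,ub):
    o1,d1=ray(a,ua);o2,d2=ray(b,ub);d1,d2=d1[0],d2[0]
    s=np.linalg.lstsq(np.c_[d1,-d2],o2-o1,rcond=None)[0]
    p,q=o1+s[0]*d1,o2+s[1]*d2
    return (p+q)/2,np.linalg.norm(p-q)
E
python3 - <<'E'
from h import *
im=cv2.imread("pics/top0.png");hsv=cv2.cvtColor(im,cv2.COLOR_BGR2HSV)
for p in [(413,308),(275,253),(285,349),(340,420),(450,242),(300,240),(265,210),(400,250)]: print(p,hsv[p[1],p[0]])
m=((hsv[:,:,0]<12)&(hsv[:,:,1]>140)&(hsv[:,:,2]>170)).astype(np.uint8)*255
m=cv2.morphologyEx(m,cv2.MORPH_OPEN,np.ones((3,3)))
for c in cv2.findContours(m,0,2)[0]:
    if cv2.contourArea(c)>300:
        rr=cv2.minAreaRect(c);b=cv2.boxPoints(rr);print(cv2.contourArea(c),rr);P=onz("top",b,.030);print(P)
        print(P.mean(0),np.linalg.norm(P[1]-P[0]),np.linalg.norm(P[2]-P[1]))
cv2.imwrite("pics/m0.png",m)
t=cv2.resize(im[180:380,230:490],None,fx=3,fy=3,interpolation=2);cv2.imwrite("pics/tz.png",t)
s=cv2.imread("pics/side0.png");cv2.imwrite("pics/sz.png",cv2.resize(s[160:310,200:350],None,fx=4,fy=4,interpolation=2))
E
```

```text
(413, 308) [ 10 134 200]
(275, 253) [ 11 141 197]
(285, 349) [ 10 133 198]
(340, 420) [ 13 142 120]
(450, 242) [ 10 140 188]
(300, 240) [ 23  70 212]
(265, 210) [ 22  66 211]
(400, 250) [ 13 139 121]
```

View pics/tz.png

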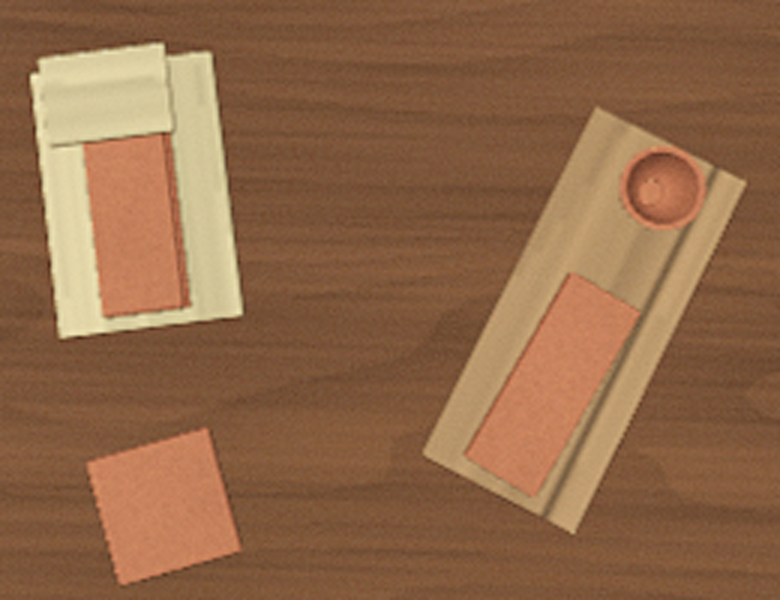

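View pics/sz.png

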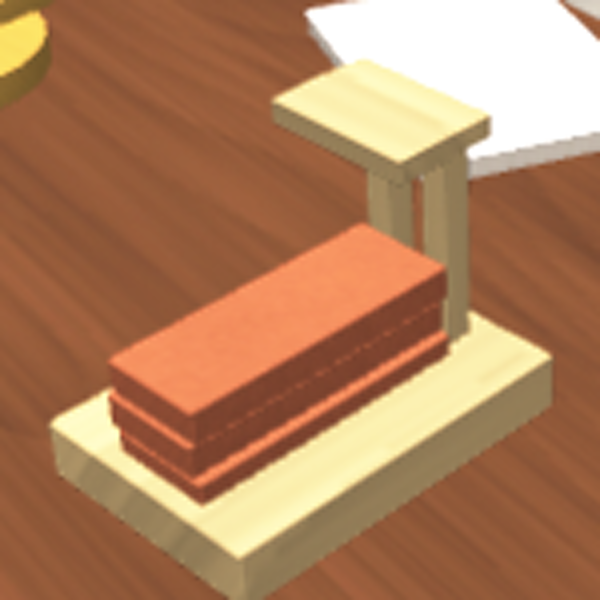

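Run:
```python
from h import *
def z2t(l): return np.array(l,float)/3+[230,180]-1/3
def z2s(l): return np.array(l,float)/4+[200,160]-3/8
# pile front corners
tl,tr=z2t([(104,318),(182,308)]); sl,sr=z2s([(110,362),(190,414)])
for a,b in((tl,sl),(tr,sr)): print("pile front",tri("top",a,"side",b))
# hood front corners top
a=z2t([(50,145),(172,131)]);b=z2s([(275,103),(402,168)])
for i in range(2):print("hood",tri("top",a[i],"side",b[i]))
# plinth
pl=onz("top",z2t([(60,338),(242,315),(213,53),(30,74)]),.03);print("plinth",pl)
pls=onz("side",z2s([(52,427),(241,557),(551,354)]),.03);print("plinth side",pls)
bl=onz("side",z2s([(275,103),(402,168),(490,120),(361,60)]),.152);print("hood z152 side",bl, onz("top",a,.152))
im=cv2.imread("pics/top0.png");hsv=cv2.cvtColor(im,cv2.COLOR_BGR2HSV)
for n in("top","side"):
  im=cv2.imread(f"pics/{n}0.png");hsv=cv2.cvtColor(im,cv2.COLOR_BGR2HSV)
  m=((hsv[:,:,0]<13)&(hsv[:,:,1]>115)&(hsv[:,:,2]>(170 if n=="top" else 215))).astype(np.uint8)*255
  m=cv2.morphologyEx(m,cv2.MORPH_OPEN,np.ones((3,3)))
  for c in cv2.findContours(m,0,2)[0]:
    if cv2.contourArea(c)>300:
        q=cv2.approxPolyDP(c,.04*cv2.arcLength(c,True),True)[:,0]
        b=cv2.boxPoints(cv2.minAreaRect(c)) if n=="top" else q
        P=onz(n,b,.03)
        print(n,cv2.contourArea(c),b.round(1).tolist(),"\n",P[:,:2].tolist(),P.mean(0))
        if len(P)==4: print([np.linalg.norm(P[i]-P[i-1]).round(4) for i in range(4)], [np.degrees(np.arctan2(*(P[i]-P[i-1])[1::-1])).round(2) for i in range(4)])
print("bowl",onz("top",z2t([(663,188)]),.054),onz("side",[(441,374)],.054),"mug",onz("top",[(361,146)],.09))
```

```text
pile front (array([0.4967, 0.0854, 0.0762]), np.float64(0.0015429604261420283))
pile front (array([0.5046, 0.0333, 0.0767]), np.float64(0.0011433513541909653))
hood (array([0.6039, 0.1145, 0.1496]), np.float64(0.0002488948312909591))
hood (array([0.6154, 0.038 , 0.1479]), np.float64(0.0014899129601757286))
plinth [[ 0.4807  0.122   0.03  ]
 [ 0.5004 -0.0054  0.03  ]
 [ 0.6859  0.0208  0.03  ]
 [ 0.6675  0.151   0.03  ]]
plinth side [[ 0.4801  0.1174  0.03  ]
 [ 0.5006 -0.0057  0.03  ]
 [ 0.6861  0.0238  0.03  ]]
hood z152 side [[0.6017 0.1106 0.152 ]
 [0.6121 0.0319 0.152 ]
 [0.6646 0.0411 0.152 ]
 [0.6535 0.1203 0.152 ]] [[0.6035 0.1142 0.152 ]
 [0.6143 0.038  0.152 ]]
top 1695.5 [[257.8999938964844, 333.70001220703125], [298.5, 322.5], [309.8999938964844, 363.5], [269.29998779296875, 374.70001220703125]] 
 [[0.3951397466428792, 0.10125141234820487], [0.4209015913379349, 0.017156152914912244], [0.3373482317085047, -0.00915510430998704], [0.31183954339817954, 0.0743273935464599]] [0.3663 0.0459 0.03  ]
[np.float64(0.0875), np.float64(0.088), np.float64(0.0876), np.float64(0.0873)] [n
[... 2731 characters left out ...]
64959]] [0.3576 0.0259 0.03  ]
[np.float64(0.0827), np.float64(0.08), np.float64(0.0812), np.float64(0.0799)] [np.float64(20.3), np.float64(109.91), np.float64(-159.57), np.float64(-71.18)]
side 1433.5 [[308, 225], [289, 216], [229, 251], [248, 262]] 
 [[0.6900591835886669, 0.1194512420256777], [0.6797102562625319, 0.17024755790933332], [0.5249316072998123, 0.1398318429524812], [0.535370428313336, 0.08974087666402586]] [0.6075 0.1298 0.03  ]
[np.float64(0.1575), np.float64(0.0518), np.float64(0.1577), np.float64(0.0512)] [np.float64(10.87), np.float64(101.52), np.float64(-168.88), np.float64(-78.23)]
bowl [[ 0.5956 -0.2932  0.054 ]] [[ 0.5947 -0.2931  0.054 ]] mug [[ 0.7837 -0.1019  0.09  ]]
```

```bash
cat >> h.py <<'E'
from scipy.spatial.transform import Rotation as Ro
RK=np.array([0.5743,0.0706]);RY=8.5
def rack(x,y=0): c,s=np.cos(np.radians(RY)),np.sin(np.radians(RY)); return RK+[c*x-s*y,s*x+c*y]
def delta(p,yaw,s=None):
    s=s or r.get_state();R=s["eef_rot"];c,t=np.cos(np.radians(yaw)),np.sin(np.radians(yaw))
    G=np.array([[c,t,0],[t,-c,0],[0,0,-1]])
    print("rot",Ro.from_matrix(R.T@G).as_rotvec().round(4),"shift mm",(R.T@(np.array(p)-s["position"])*1000).round(1),"pos",s["position"].round(4),"F",s["wrist_force"].round(2),"M",s["torque"].round(3),"gap",round(s["finger_gap"],4),"t",s["clock"])
E
python3 -c "
from h import *
delta([.4585,-.2235,.16],-29.3)"
```

```text
rot [-0.0017  0.0009  0.9793] shift mm [ 308.4 -243.1   75.2] pos [ 0.2929 -0.5797  0.2348] F [0.17 0.25 0.96] M [ 0.027  0.009 -0.054] gap 0.0927 t 0.15
```

Call:
servo_tool:
  targets: [0, 0, 0.06, 20, -15, 0, -1, 0, 0, 0.16, 50, -40, 5, -1, 0, 0, 0.26, 80, -64, 12, -1, 0, 0, 0.36, 112, -88, 20, -1, 0, 0, 0.46, 144, -113, 30, -1, 0, 0, 0.56, 176, -138, 40, -1, 0, 0, 0.66, 208, -163, 50, -1, 0, 0, 0.76, 240, -188, 60, -1, 0, 0, 0.86, 268, -211, 68, -1, 0, 0, 0.94, 290, -229, 73, -1, 0, 0, 0.979, 305, -240, 75, -1, 0, 0, 0.979, 308.4, -243.1, 75.2, -1]

```text
clock: 1.15
position: [0.4601, -0.2185, 0.1591]
eef_rot: [[0.876, -0.483, -0.002], [-0.483, -0.876, 0.005], [-0.004, -0.003, -1.0]]
wrist_force: [0.2, 0.1, 0.1]
finger_gap: 0.0927
```

Run:
```python
from h import *
delta([.4585,-.2235,.16],-29.3)
cv2.imwrite("pics/w1.png",r.grab_frame("wrist")[:,:,::-1])
delta([.4585,-.2235,.033],-29.3)
```

```text
rot [-0.0033  0.0039  0.0074] shift mm [ 1.   5.1 -0.9] pos [ 0.4601 -0.2185  0.1591] F [0.21 0.14 0.13] M [ 0.072 -0.031  0.007] gap 0.0927 t 1.15
rot [-0.0023  0.0031  0.0071] shift mm [  1.    3.7 126.5] pos [ 0.4596 -0.2202  0.1595] F [0.04 1.02 0.61] M [0.118 0.032 0.039] gap 0.0931 t 1.2
```

View pics/w1.png

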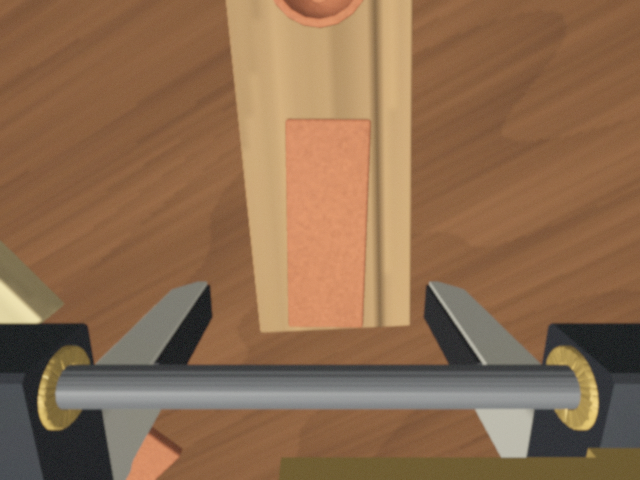

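The tile shows its far end at row 119 (columns 287–370) and its near end at row 327 (columns 289–363), between the jaws. I'll cross-check its pose from here.

Run:
```python
from h import *
m=r.camera_model("wrist")
im=r.grab_frame("wrist")[:,:,::-1].copy();hsv=cv2.cvtColor(im,cv2.COLOR_BGR2HSV)
print(hsv[220,330],hsv[100,330])
k=((hsv[:,:,0]<14)&(hsv[:,:,1]>115)&(hsv[:,:,2]>170)).astype(np.uint8)*255
k=cv2.morphologyEx(k,cv2.MORPH_OPEN,np.ones((3,3)))
for c in cv2.findContours(k,0,2)[0]:
    if cv2.contourArea(c)>5000:
        q=cv2.approxPolyDP(c,.03*cv2.arcLength(c,True),True)[:,0]
        P=onz("wrist",q,.03,m);print(q.tolist(),P,P.mean(0))
        G=cv2.minAreaRect((onz("wrist",c[:,0],.03,m)[:,:2]*1000).astype(np.float32));print(G)
delta([.4585,-.2235,.033],-29.3)
```

```text
[ 11 130 220] [ 17 109 188]
[[284, 120], [286, 324], [358, 327], [367, 122]] [[ 0.5349 -0.2376  0.03  ]
 [ 0.4085 -0.1659  0.03  ]
 [ 0.3806 -0.2115  0.03  ]
 [ 0.508  -0.2839  0.03  ]] [ 0.458  -0.2247  0.03  ]
((457.758056640625, -224.66259765625), (55.04475784301758, 147.9373779296875), 60.809898376464844)
rot [-0.0008  0.002   0.0039] shift mm [  0.4   0.8 126.9] pos [ 0.4587 -0.2228  0.1599] F [-0.24 -0.84 -0.02] M [ 0.005  0.03  -0.021] gap 0.093 t 1.25
```

Call:
servo_tool:
  targets: [0, 0, 0.004, 0.4, 1, 15, -1, 0, 0, 0.004, 0.4, 1, 40, -1, 0, 0, 0.004, 0.4, 1, 65, -1, 0, 0, 0.004, 0.4, 1, 88, -1, 0, 0, 0.004, 0.4, 1, 105, -1, 0, 0, 0.004, 0.4, 1, 116, -1, 0, 0, 0.004, 0.4, 1, 122, -1, 0, 0, 0.004, 0.4, 1, 126, -1, 0, 0, 0.004, 0.4, 1, 126.9, -1, 0, 0, 0.004, 0.4, 1, 126.9, -1, 0, 0, 0.004, 0.4, 1, 126.9, -1]

```text
clock: 2.17
position: [0.4588, -0.2243, 0.0337]
eef_rot: [[0.872, -0.49, 0.0], [-0.49, -0.872, 0.001], [-0.0, -0.001, -1.0]]
wrist_force: [0.4, 0.6, 0.3]
finger_gap: 0.0929
```

```bash
python3 -c "
from h import *
delta([.4583,-.2238,.033],-29.3)"
```

```text
rot [-0.0008  0.0003 -0.0006] shift mm [-0.6 -0.2  0.8] pos [ 0.4588 -0.2243  0.0337] F [0.4  0.57 0.29] M [0.059 0.009 0.013] gap 0.0929 t 2.1667
```

Call:
servo_tool:
  targets: [0, 0, 0, 0, 0, 0.7, 1, 0, 0, 0, 0, 0, 0.7, 1, 0, 0, 0, 0, 0, 0.7, 1, 0, 0, 0, 0, 0, 0.7, 1, 0, 0, 0, 0, 0, 0.7, 1, 0, 0, 0, 0, 0, 0.7, 1, 0, 0, 0, 0, 0, 0.7, 1, 0, 0, 0, 0, 0, 0.7, 1, 0, 0, 0, 0, 0, 0.7, 1, 0, 0, 0, 0, 0, 0.7, 1]
  force: 18

```text
clock: 3.0
position: [0.4588, -0.2242, 0.033]
eef_rot: [[0.872, -0.49, 0.0], [-0.49, -0.872, 0.001], [-0.0, -0.001, -1.0]]
wrist_force: [-0.7, 0.2, 0.5]
finger_gap: 0.056
```

```bash
python3 -c "
from h import *
delta([.4583,-.2238,.033],-29.3)"
```

```text
rot [-0.0008  0.0004 -0.0003] shift mm [-0.6 -0.2  0. ] pos [ 0.4588 -0.2242  0.033 ] F [-0.72  0.19  0.45] M [ 0.071 -0.03   0.032] gap 0.056 t 3.0
```

Call:
servo_tool:
  targets: [0, 0, 0, 0, 0, -4, 1, 0, 0, 0, 0, 0, -12, 1, 0, 0, 0, 0, 0, -26, 1, 0, 0, 0, 0, 0, -44, 1, 0, 0, 0, 0, 0, -64, 1, 0, 0, 0, 0, 0, -84, 1, 0, 0, 0, 0, 0, -104, 1, 0, 0, 0, 0, 0, -120, 1, 0, 0, 0, 0, 0, -130, 1, 0, 0, 0, 0, 0, -135, 1, 0, 0, 0, 0, 0, -135, 1, 0, 0, 0, 0, 0, -135, 1]

```text
clock: 4.0
position: [0.4582, -0.224, 0.1675]
eef_rot: [[0.872, -0.49, -0.001], [-0.49, -0.872, 0.002], [-0.002, -0.001, -1.0]]
wrist_force: [0.8, -0.0, -3.6]
finger_gap: 0.0561
```

```bash
python3 -c "
from h import *
p=rack(-.055);delta([*p,.165],8.5)
for i in range(3): cv2.imwrite(f'pics/s2.png',r.grab_frame('side')[:,:,::-1]);
delta([*p,.165],8.5)"
```

```text
rot [-0.0013  0.0015 -0.66  ] shift mm [ -86.4 -280.     2.9] pos [ 0.4582 -0.224   0.1675] F [ 0.83 -0.04 -3.64] M [ 0.096  0.078 -0.031] gap 0.0561 t 4.0
rot [-0.0015  0.0026 -0.6601] shift mm [ -86.3 -280.     2.4] pos [ 0.458 -0.224  0.167] F [-0.02  0.3  -3.46] M [ 0.048 -0.028 -0.042] gap 0.056 t 4.15
```

View pics/s2.png

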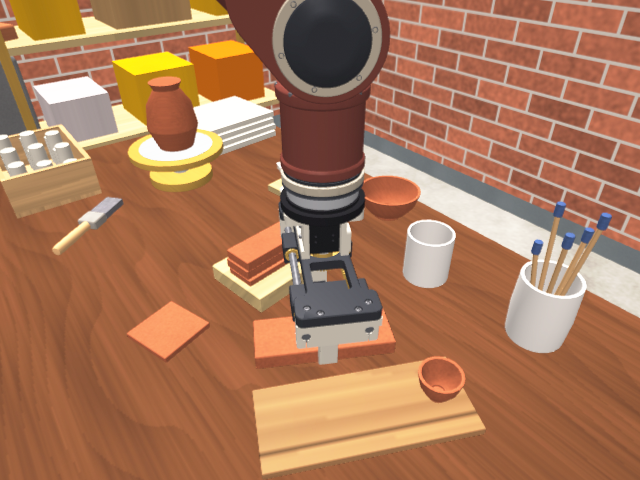

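The tile is held level at (323,340) and the gripper reads about 3.6 N of weight. The bowl at (441,378) has not moved. Next I'll carry the tile over the open front of the rack.

Call:
servo_tool:
  targets: [0, 0, -0.03, -4, -13, 0, 1, 0, 0, -0.09, -12, -38, 0, 1, 0, 0, -0.16, -21, -68, 0, 1, 0, 0, -0.23, -30, -98, 0, 1, 0, 0, -0.3, -39, -128, 0, 1, 0, 0, -0.37, -48, -158, 0, 1, 0, 0, -0.44, -58, -188, 0, 1, 0, 0, -0.51, -67, -218, 0, 1, 0, 0, -0.57, -75, -243, 1, 1, 0, 0, -0.62, -81, -263, 1, 1, 0, 0, -0.65, -85, -275, 2, 1, 0, 0, -0.66, -86.3, -280, 2.4, 1]

```text
clock: 5.15
position: [0.5195, 0.066, 0.1643]
eef_rot: [[0.988, 0.154, -0.004], [0.154, -0.988, 0.004], [-0.003, -0.004, -1.0]]
wrist_force: [-0.8, 0.3, -2.8]
finger_gap: 0.0555
```

```bash
python3 -c "
from h import *
p=rack(-.055)
for n in('top','side','wrist'):cv2.imwrite(f'pics/{n}3.png',r.grab_frame(n)[:,:,::-1])
for i in range(2): r.grab_frame('top')
delta([*p,.165],8.5)"
```

```text
rot [-0.0007  0.003  -0.0036] shift mm [ 0.7 -2.2 -0.2] pos [0.5195 0.0602 0.1648] F [ 0.17 -0.5  -3.45] M [-0.064  0.     0.021] gap 0.0558 t 5.4
```

View pics/wrist3.png

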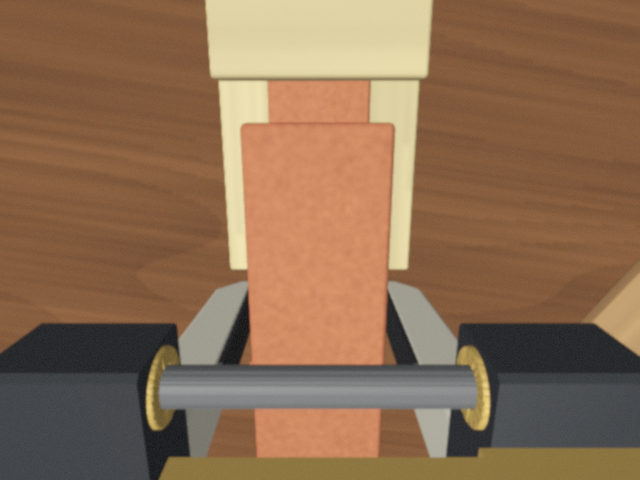

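View pics/side3.png

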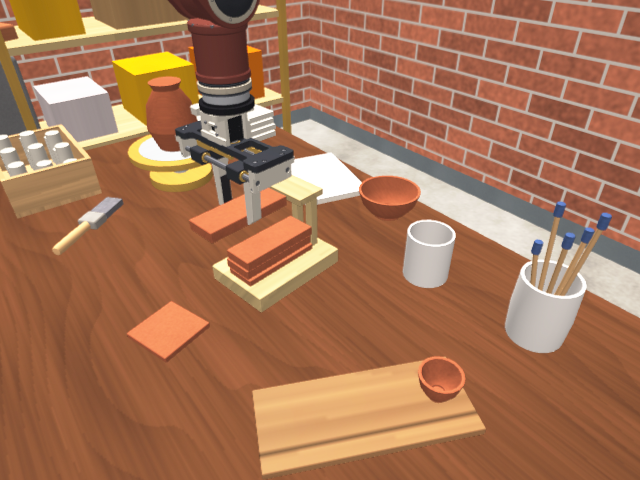

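In the wrist view the tile's end is at row 124 (columns 243–393). It points at the pile (columns 269–370), with the hood edge at row 77 (columns 211–428). I'll measure these in the settled pose.

Run:
```python
from h import *
m=r.camera_model("wrist");s=r.get_state()
im=r.grab_frame("wrist")[:,:,::-1].copy()
cv2.imwrite("pics/w4.png",cv2.resize(im[40:290,190:450],None,fx=3,fy=2.3,interpolation=2)[:600])
g=cv2.cvtColor(im,cv2.COLOR_BGR2HSV)
def edges(row,lo,hi,ch=1,n=4):
    d=np.abs(np.diff(cv2.GaussianBlur(g[:,:,ch],(1,5),0)[row,lo:hi].astype(int)));i=np.argsort(-d)[:n];return sorted((i+lo).tolist()),d[i]
for row in (60,70): print("hood",row,edges(row,190,450))
for row in (90,100,110): print("pile",row,edges(row,200,440))
for row in (140,180,220,250): print("tile",row,edges(row,205,430,1,6))
d=g[:,:,1].astype(int)[:,[285,300,330,350]];print("rows",[(np.argsort(-np.abs(np.diff(d[40:200,i])))[:3]+40).tolist() for i in range(4)])
gy=cv2.cvtColor(im,cv2.COLOR_BGR2GRAY).astype(int);print("rowsgray",[(np.argsort(-np.abs(np.diff(gy[85:160,c])))[:3]+85).tolist() for c in (285,300,330,350)])
```

```text
hood 60 ([199, 200, 419, 420], array([28, 22, 18, 17]))
hood 70 ([200, 201, 418, 419], array([26, 22, 20, 18]))
pile 90 ([212, 261, 363, 413], array([29, 27, 25, 23]))
pile 100 ([213, 262, 362, 363], array([28, 28, 27, 27]))
pile 110 ([214, 262, 362, 363], array([29, 28, 27, 25]))
tile 140 ([216, 240, 393, 394, 410, 411], array([33, 29, 27, 23, 22, 20]))
tile 180 ([219, 242, 243, 391, 392, 408], array([33, 27, 24, 24, 23, 23]))
tile 220 ([222, 244, 245, 389, 390, 406], array([32, 29, 28, 25, 24, 19]))
tile 250 ([224, 245, 246, 388, 404, 405], array([32, 29, 27, 22, 22, 19]))
rows [[78, 79, 134], [78, 79, 76], [78, 76, 79], [78, 79, 77]]
rowsgray [[121, 124, 122], [121, 122, 124], [121, 125, 120], [122, 121, 124]]
```

View pics/w4.png

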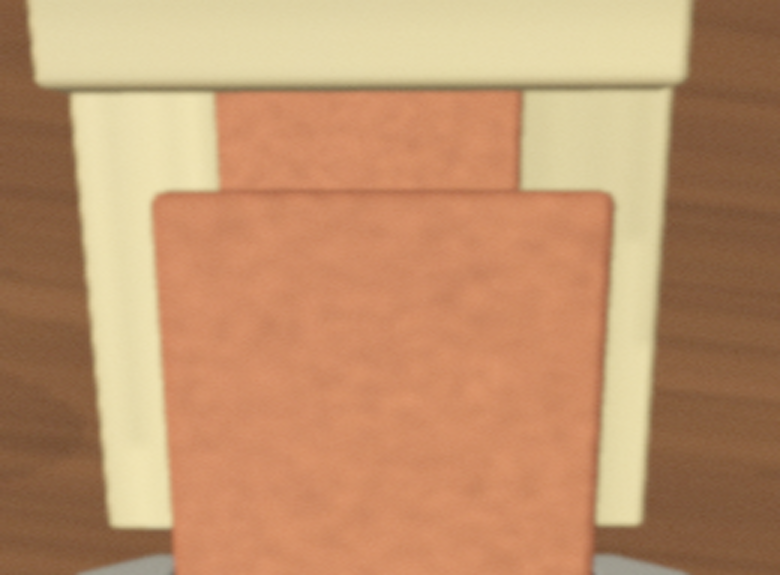

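Run:
```python
from h import *
m=r.camera_model("wrist")
def rk(uv,z):
    P=onz("wrist",uv,z,m)[:,:2]-RK;c,s=np.cos(np.radians(RY)),np.sin(np.radians(RY));return (P@np.array([[c,-s],[s,c]])*1000).round(1)
s=r.get_state();tt=s["position"][2]-.003
print("hood corner",rk([(201,76.5),(419,76.5)],.152).tolist())
print("pile",rk([(261.5,90),(262.5,110),(363.5,90),(362.5,110)],.0765).tolist())
print("tile",rk([(240.5,140),(245.7,250),(394,140),(388.5,250)],tt).tolist(),"end",rk([(285,122),(350,122)],tt).tolist())
print("plinth",rk([(213.5,100),(224.5,250),(413,90),(405,250)],.03).tolist())
delta([*rack(-.055),.165],8.5)
```

```text
hood corner [[34.0, 40.1], [33.7, -39.1]]
pile [[34.3, 28.0], [24.0, 27.9], [34.1, -26.9], [23.8, -26.7]]
tile [[11.9, 25.1], [-29.0, 25.3], [11.7, -29.3], [-29.2, -29.2]] end [[18.0, 9.2], [17.9, -13.6]]
plinth [[31.4, 65.4], [-70.7, 64.9], [37.1, -63.7], [-71.1, -64.4]]
rot [-0.001   0.0026 -0.0036] shift mm [ 0.6 -2.1 -0.1] pos [0.5196 0.0603 0.1649] F [ 0.2   0.12 -3.17] M [-0.001 -0.017 -0.015] gap 0.0558 t 5.45
```

Call:
servo_tool:
  targets: [0, -0.002, -0.006, 0, -2.5, 4, 1, 0, -0.002, -0.006, 0, -2.5, 12, 1, 0, -0.002, -0.006, 0, -2.5, 22, 1, 0, -0.002, -0.006, 0, -2.5, 32, 1, 0, -0.002, -0.006, 0, -2.5, 42, 1, 0, -0.002, -0.006, 0, -2.5, 49, 1, 0, -0.002, -0.006, 0, -2.5, 54, 1, 0, -0.002, -0.006, 0, -2.5, 57, 1, 0, -0.002, -0.006, 0, -2.5, 58, 1, 0, -0.002, -0.006, 0, -2.5, 58, 1, 0, -0.002, -0.006, 0, -2.5, 58, 1, 0, -0.002, -0.006, 0, -2.5, 58, 1]

```text
clock: 6.45
position: [0.5195, 0.0628, 0.1074]
eef_rot: [[0.989, 0.15, -0.004], [0.15, -0.989, 0.0], [-0.004, -0.001, -1.0]]
wrist_force: [0.0, -0.2, -3.2]
finger_gap: 0.0559
```

Run:
```python
from h import *
for i in range(3): cv2.imwrite("pics/s5.png",r.grab_frame("side")[:,:,::-1][120:320,150:370].copy());print(r.get_state()["wrist_force"])
s=cv2.imread("pics/s5.png");cv2.imwrite("pics/s5.png",cv2.resize(s,None,fx=3,fy=3,interpolation=2))
delta([*rack(-.055),.1],8.8)
```

```text
[-1.0976  0.4386 -3.6906]
[-0.1479 -0.1339 -3.4571]
[ 0.4183 -0.1937 -3.2061]
rot [-0.001   0.0039 -0.0028] shift mm [0.5 0.5 7.3] pos [0.5194 0.0628 0.1073] F [ 0.42 -0.19 -3.21] M [ 0.012  0.083 -0.004] gap 0.0559 t 6.6
```

View pics/s5.png

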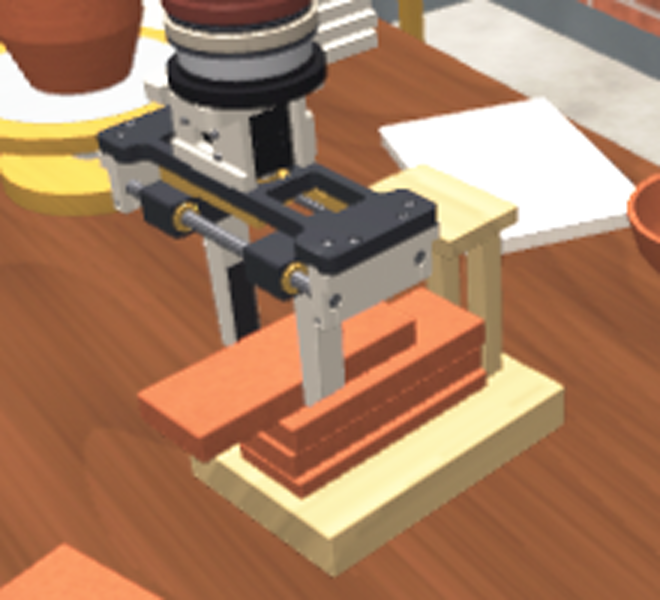

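The tile hovers level a few mm above the pile. I'll lower it in small steps and watch the force, which reads about -3.4 N with the tile hanging free.

Call:
servo_tool:
  targets: [0, 0.004, -0.003, 0, 0, 1, 1, 0, 0.004, -0.003, 0, 0, 2, 1, 0, 0.004, -0.003, 0, 0, 3, 1, 0, 0.004, -0.003, 0, 0, 4, 1, 0, 0.004, -0.003, 0, 0, 5, 1, 0, 0.004, -0.003, 0, 0, 5, 1, 0, 0.004, -0.003, 0, 0, 5, 1]

```text
clock: 7.18
position: [0.5193, 0.0628, 0.1022]
eef_rot: [[0.988, 0.153, -0.0], [0.153, -0.988, 0.001], [-0.0, -0.001, -1.0]]
wrist_force: [-0.1, 0.4, -2.8]
finger_gap: 0.0557
```

Call:
servo_tool:
  targets: [0, 0, 0, 0, 0, 0.5, 1, 0, 0, 0, 0, 0, 1, 1, 0, 0, 0, 0, 0, 1.5, 1, 0, 0, 0, 0, 0, 1.5, 1]

```text
clock: 7.52
position: [0.5192, 0.0628, 0.1006]
eef_rot: [[0.988, 0.153, -0.0], [0.153, -0.988, 0.001], [-0.0, -0.001, -1.0]]
wrist_force: [-0.2, -0.3, -3.4]
finger_gap: 0.0557
```

Call:
servo_tool:
  targets: [0, 0, 0, 0, 0, 0.5, 1, 0, 0, 0, 0, 0, 1, 1, 0, 0, 0, 0, 0, 1, 1]

```text
clock: 7.77
position: [0.5192, 0.0628, 0.0995]
eef_rot: [[0.988, 0.153, -0.001], [0.153, -0.988, 0.001], [-0.0, -0.001, -1.0]]
wrist_force: [-0.3, -0.2, -2.9]
finger_gap: 0.056
```

Call:
servo_tool:
  targets: [0, 0, 0, 0, 0, 0.5, 1, 0, 0, 0, 0, 0, 1, 1, 0, 0, 0, 0, 0, 1, 1]

```text
clock: 8.02
position: [0.5191, 0.0628, 0.0984]
eef_rot: [[0.988, 0.153, -0.001], [0.153, -0.988, 0.001], [-0.001, -0.001, -1.0]]
wrist_force: [0.6, 0.6, -3.6]
finger_gap: 0.0556
```

Call:
servo_tool:
  targets: [0, 0, 0, 0, 0, 0.4, 1, 0, 0, 0, 0, 0, 0.8, 1, 0, 0, 0, 0, 0, 0.8, 1]

```text
clock: 8.27
position: [0.5191, 0.0628, 0.098]
eef_rot: [[0.988, 0.153, -0.001], [0.153, -0.988, 0.001], [-0.0, -0.001, -1.0]]
wrist_force: [-1.0, 0.2, 1.4]
finger_gap: 0.0561
```

Call:
servo_tool:
  targets: [0, 0, 0, 0, 0, 0.4, 1, 0, 0, 0, 0, 0, 0.8, 1, 0, 0, 0, 0, 0, 0.8, 1]

```text
clock: 8.52
position: [0.5191, 0.0628, 0.098]
eef_rot: [[0.988, 0.153, -0.0], [0.153, -0.988, 0.001], [-0.0, -0.001, -1.0]]
wrist_force: [-2.8, 0.0, 5.7]
finger_gap: 0.0556
```

Contact came at TCP z 0.098, with the force going from -3.4 to +1.4 and then +5.7 N. I'll ease off, check, and release.

Call:
servo_tool:
  targets: [0, 0, 0, 0, 0, 0, 1, 0, 0, 0, 0, 0, 0, 1, 0, 0, 0, 0, 0, 0, 1]

```text
clock: 8.77
position: [0.5193, 0.0628, 0.098]
eef_rot: [[0.988, 0.153, -0.0], [0.153, -0.988, 0.001], [0.0, -0.001, -1.0]]
wrist_force: [-0.2, 0.6, 0.7]
finger_gap: 0.0557
```

Run:
```python
from h import *
delta([*rack(-.055),.098],8.8)
```

```text
rot [-0.001  -0.0002  0.0001] shift mm [ 0.5  0.4 -0. ] pos [0.5193 0.0628 0.098 ] F [-0.22  0.63  0.71] M [-0.008  0.124  0.011] gap 0.0557 t 8.7667
```

Call:
servo_tool:
  targets: [0, 0, 0, 0, 0, 0, 0.3, 0, 0, 0, 0, 0, 0, 0, 0, 0, 0, 0, 0, 0, -0.4, 0, 0, 0, 0, 0, 0, -0.7, 0, 0, 0, 0, 0, 0, -0.9, 0, 0, 0, 0, 0, 0, -0.9, 0, 0, 0, 0, 0, 0, -0.9, 0, 0, 0, 0, 0, 0, -0.9, 0, 0, 0, 0, 0, 0, -0.9]

```text
clock: 9.52
position: [0.5194, 0.0628, 0.098]
eef_rot: [[0.988, 0.153, 0.0], [0.153, -0.988, 0.001], [0.0, -0.001, -1.0]]
wrist_force: [-0.1, -0.1, -0.3]
finger_gap: 0.088
```

Call:
servo_tool:
  targets: [0, 0, 0, 0, 0, -3, -0.9, 0, 0, 0, 0, 0, -10, -0.9, 0, 0, 0, 0, 0, -22, -0.9, 0, 0, 0, 0, 0, -36, -0.9, 0, 0, 0, 0, 0, -50, -0.9, 0, 0, 0, 0, 0, -58, -0.9, 0, 0, 0, 0, 0, -60, -0.9, 0, 0, 0, 0, 0, -60, -0.9]

```text
clock: 10.18
position: [0.5197, 0.0628, 0.1587]
eef_rot: [[0.988, 0.153, 0.002], [0.153, -0.988, 0.001], [0.002, -0.001, -1.0]]
wrist_force: [-0.4, 0.4, 0.3]
finger_gap: 0.0885
```

Run:
```python
from h import *
for n in('side','wrist'):cv2.imwrite(f'pics/{n}6.png',r.grab_frame(n)[:,:,::-1])
delta([*rack(-.055),.158],8.8)
```

```text
rot [-0.0011  0.0007  0.0003] shift mm [ 1.   0.4 -0.4] pos [0.5189 0.0628 0.1576] F [0.11 0.34 0.08] M [ 0.061 -0.018 -0.024] gap 0.0882 t 10.2833
```

View pics/side6.png

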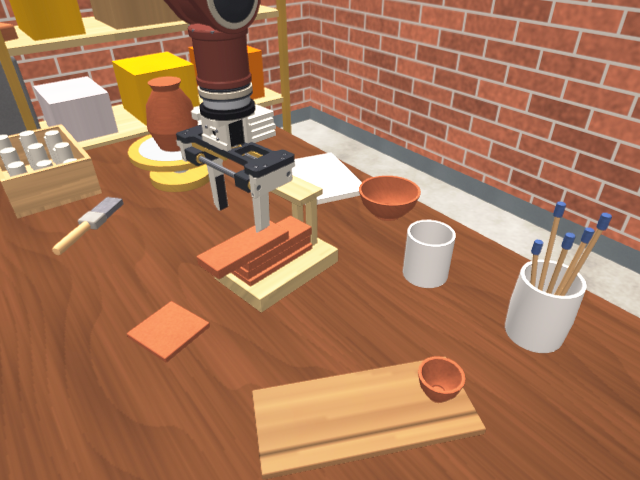

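View pics/wrist6.png

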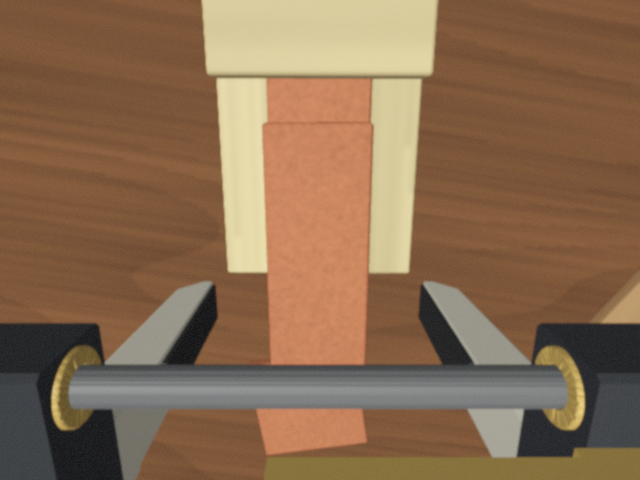

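The tile lies flat on the pile with its back end at row 123, clear of the hood edge at row 75, and parallel to the pile. I'll measure it, then move behind it.

Run:
```python
from h import *
m=r.camera_model("wrist")
im=cv2.imread("pics/wrist6.png");g=cv2.cvtColor(im,cv2.COLOR_BGR2HSV)
def edges(row,lo,hi):
    d=np.abs(np.diff(cv2.GaussianBlur(g[:,:,1],(1,5),0)[row,lo:hi].astype(int)));return lo+int(d.argmax())+.5
def rk(uv,z):
    P=onz("wrist",uv,z,m)[:,:2]-RK;c,s=np.cos(np.radians(RY)),np.sin(np.radians(RY));return (P@np.array([[c,-s],[s,c]])*1000).round(1)
for z,rows,L,R,nm in((.077,(85,100,112),(250,285),(355,390),"pile"),(.095,(135,170,210,250),(250,285),(355,390),"tile"),(.03,(85,130,180,230,260),(210,245),(395,425),"plinth")):
    a=rk([(edges(q,*L),q) for q in rows],z);b=rk([(edges(q,*R),q) for q in rows],z)
    print(nm,a.tolist(),b.tolist(),"mid y",((a+b)/2)[:,1])
print("end",rk([(285,123),(350,123)],.095),"hood",rk([(208,75),(432,75)],.152).tolist())
delta([*rack(-.150,.0005),.158],8.8)
```

```text
pile [[35.8, 27.7], [28.4, 27.9], [22.3, 27.6]] [[36.1, -26.8], [28.7, -26.6], [22.6, -26.8]] mid y [0.45 0.65 0.4 ]
tile [[11.1, 28.2], [-6.1, 28.2], [-26.7, 27.8], [-48.4, 27.9]] [[11.4, -26.1], [-5.7, -26.3], [-26.3, -26.1], [-48.1, -26.4]] mid y [1.05 0.95 0.85 0.75]
plinth [[39.3, 65.2], [12.0, 65.0], [-20.2, 64.9], [-54.7, 64.8], [-76.4, 65.3]] [[40.0, -63.8], [12.7, -63.9], [-19.5, -64.2], [-53.9, -63.9], [-75.7, -64.6]] mid y [0.7  0.55 0.35 0.45 0.35]
end [[ 16.9  17. ]
 [ 17.1 -14.8]] hood [[33.0, 39.0], [33.5, -38.6]]
rot [-0.0011  0.0007  0.0003] shift mm [-94.   -0.6  -0.4] pos [0.5189 0.0628 0.1576] F [0.11 0.34 0.08] M [ 0.061 -0.018 -0.024] gap 0.0882 t 10.2833
```

Call:
servo_tool:
  targets: [0, 0, 0, -8, 0, 0, 0, 0, 0, 0, -25, 0, 0, 0.57, 0, 0, 0, -45, -0.3, 0, 0.57, 0, 0, 0, -65, -0.6, 0, 0.57, 0, 0, 0, -82, -0.6, 0, 0.57, 0, 0, 0, -91, -0.6, 0, 0.57, 0, 0, 0, -94, -0.6, 0, 0.57, 0, 0, 0, -94, -0.6, 0, 0.57, 0, 0, 0, -94, -0.6, 0, 0.57, 0, 0, 0, -94, -0.6, 0, 0.57]

```text
clock: 11.12
position: [0.4271, 0.0492, 0.1577]
eef_rot: [[0.988, 0.153, 0.0], [0.153, -0.988, 0.001], [0.001, -0.001, -1.0]]
wrist_force: [0.1, -1.2, -0.3]
finger_gap: 0.0263
```

Run:
```python
from h import *
for n in('side','wrist'):cv2.imwrite(f'pics/{n}7.png',r.grab_frame(n)[:,:,::-1])
delta([*rack(-.150,.0005),.098],8.8)
```

```text
rot [-0.001  -0.      0.0004] shift mm [-1.   0.1 59.6] pos [0.4268 0.0491 0.1576] F [-0.46  0.57 -0.09] M [0.01  0.    0.045] gap 0.0214 t 11.2167
```

View pics/wrist7.png

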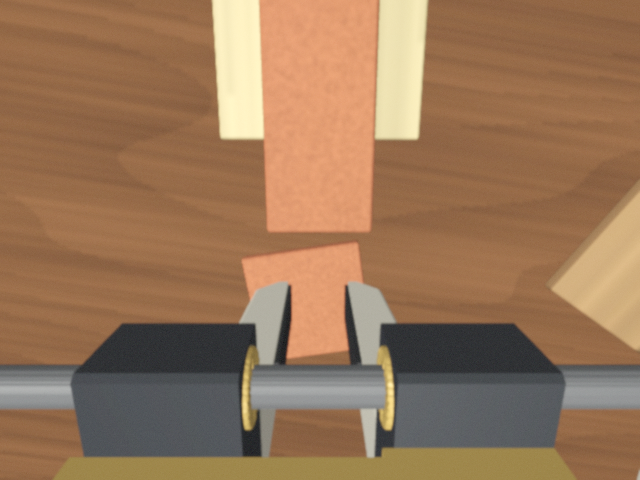

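View pics/side7.png

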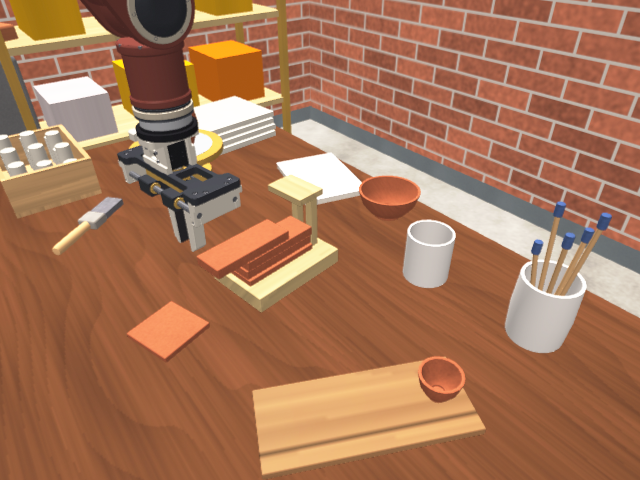

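The tile's front edge is at row 231 (columns 267–371) and the fingers are behind it. I'll check the clearance before lowering.

Run:
```python
from h import *
m=r.camera_model("wrist")
def rk(uv,z):
    P=onz("wrist",uv,z,m)[:,:2]-RK;c,s=np.cos(np.radians(RY)),np.sin(np.radians(RY));return (P@np.array([[c,-s],[s,c]])*1000).round(1)
print("end",rk([(267,231),(371,231)],.095),"plinth",rk([(220,138),(420,138)],.03).tolist())
s=r.get_state();print("tip",rk([(253,295),(290,284),(347,283),(385,295)],s["position"][2]-.017).tolist())
delta([*rack(-.150,.0005),.098],8.8)
```

```text
end [[-131.    27.5]
 [-130.6  -27.3]] plinth [[-86.0, 64.4], [-85.3, -65.1]]
tip [[-147.5, 28.5], [-142.3, 12.5], [-141.7, -11.8], [-147.1, -28.3]]
rot [-0.001  -0.      0.0004] shift mm [-1.   0.1 59.6] pos [0.4268 0.0491 0.1576] F [-0.46  0.57 -0.09] M [0.01  0.    0.045] gap 0.0214 t 11.2167
```

Call:
servo_tool:
  targets: [0, 0, 0, 0, 0, 4, 0.57, 0, 0, 0, 0, 0, 14, 0.57, 0, 0, 0, 0, 0, 27, 0.57, 0, 0, 0, 0, 0, 40, 0.57, 0, 0, 0, 0, 0, 50, 0.57, 0, 0, 0, 0, 0, 57, 0.57, 0, 0, 0, 0, 0, 59.5, 0.57, 0, 0, 0, 0, 0, 59.5, 0.57, 0, 0, 0, 0, 0, 59.5, 0.57]

```text
clock: 11.97
position: [0.4271, 0.0492, 0.0982]
eef_rot: [[0.988, 0.153, 0.0], [0.153, -0.988, 0.001], [0.0, -0.001, -1.0]]
wrist_force: [0.3, -0.3, 1.3]
finger_gap: 0.0196
```

Call:
servo_tool:
  targets: [0, 0, 0, 1, 0, 0, 0.57, 0, 0, 0, 3, 0, 0, 0.57, 0, 0, 0, 5, 0, 0, 0.57, 0, 0, 0, 7, 0, 0, 0.57, 0, 0, 0, 9, 0, 0, 0.57, 0, 0, 0, 9, 0, 0, 0.57, 0, 0, 0, 9, 0, 0, 0.57]

```text
clock: 12.55
position: [0.4362, 0.0506, 0.0982]
eef_rot: [[0.988, 0.153, 0.001], [0.153, -0.988, 0.001], [0.001, -0.001, -1.0]]
wrist_force: [-0.8, -0.3, 0.4]
finger_gap: 0.02
```

Run:
```python
from h import *
delta([*rack(-.083,.0005),.098],8.8)
```

```text
rot [-0.001  -0.0008  0.0003] shift mm [56.5  0.4  0.3] pos [0.4362 0.0506 0.0982] F [-0.83 -0.26  0.41] M [ 0.061  0.051 -0.008] gap 0.02 t 12.55
```

Call:
servo_tool:
  targets: [0, 0, 0, 1, 0, 0, 0.57, 0, 0, 0, 3, 0, 0, 0.57, 0, 0, 0, 6, 0, 0, 0.57, 0, 0, 0, 9, 0, 0, 0.57, 0, 0, 0, 12, 0, 0, 0.57, 0, 0, 0, 15, 0, 0, 0.57, 0, 0, 0, 18, 0.1, 0, 0.57, 0, 0, 0, 21, 0.1, 0, 0.57, 0, 0, 0, 24, 0.2, 0, 0.57, 0, 0, 0, 26, 0.2, 0, 0.57, 0, 0, 0, 28, 0.2, 0, 0.57, 0, 0, 0, 30, 0.2, 0, 0.57]

```text
clock: 13.55
position: [0.4659, 0.055, 0.0982]
eef_rot: [[0.988, 0.153, 0.0], [0.153, -0.988, 0.001], [0.0, -0.001, -1.0]]
wrist_force: [-1.9, -0.7, -0.3]
finger_gap: 0.0197
```

Run:
```python
from h import *
for n in('side','wrist'):cv2.imwrite(f'pics/{n}8.png',r.grab_frame(n)[:,:,::-1])
delta([*rack(-.083,.0005),.098],8.8)
```

```text
rot [-0.001  -0.0022  0.0003] shift mm [25.7  0.2  0.3] pos [0.4667 0.0551 0.0983] F [-1.63 -0.4   0.7 ] M [-0.013  0.245 -0.037] gap 0.02 t 13.65
```

View pics/wrist8.png

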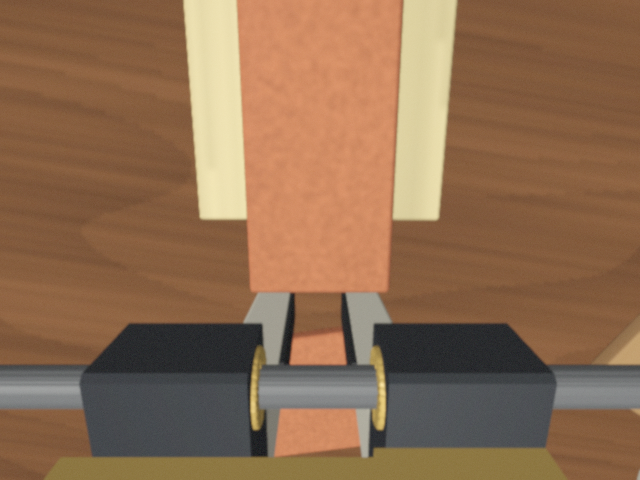

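The fingers touch the tile's front edge at row 292. It slides straight with about 2 N.

Call:
servo_tool:
  targets: [0, 0, 0, 2, 0, 0, 0.57, 0, 0, 0, 4, 0, 0, 0.57, 0, 0, 0, 6, 0, 0, 0.57, 0, 0, 0, 8, 0.1, 0, 0.57, 0, 0, 0, 10, 0.1, 0, 0.57, 0, 0, 0, 12, 0.1, 0, 0.57, 0, 0, 0, 14, 0.1, 0, 0.57, 0, 0, 0, 16, 0.1, 0, 0.57, 0, 0, 0, 18, 0.1, 0, 0.57, 0, 0, 0, 19, 0.1, 0, 0.57, 0, 0, 0, 20, 0.1, 0, 0.57]

```text
clock: 14.57
position: [0.4864, 0.058, 0.0983]
eef_rot: [[0.988, 0.153, 0.001], [0.153, -0.988, 0.001], [0.002, -0.001, -1.0]]
wrist_force: [-2.7, -0.4, 1.9]
finger_gap: 0.02
```

Call:
servo_tool:
  targets: [0, 0, 0, 0.6, 0, 0, 0.57, 0, 0, 0, 1.2, 0, 0, 0.57, 0, 0, 0, 1.8, 0, 0, 0.57, 0, 0, 0, 2, 0, 0, 0.57]

```text
clock: 14.9
position: [0.4889, 0.0584, 0.0983]
eef_rot: [[0.988, 0.153, 0.002], [0.153, -0.988, 0.001], [0.003, -0.001, -1.0]]
wrist_force: [-1.2, -0.3, 0.3]
finger_gap: 0.0196
```

Call:
servo_tool:
  targets: [0, 0, 0, 0.5, 0, 0, 0.57, 0, 0, 0, 1, 0, 0, 0.57, 0, 0, 0, 1.3, 0, 0, 0.57]

```text
clock: 15.15
position: [0.4904, 0.0587, 0.0983]
eef_rot: [[0.988, 0.153, 0.003], [0.153, -0.988, 0.001], [0.003, -0.001, -1.0]]
wrist_force: [-2.2, -0.6, 0.4]
finger_gap: 0.0201
```

Run:
```python
from h import *
delta([*rack(-.083,.0005),.098],8.8)
```

```text
rot [-0.001  -0.0032  0.0003] shift mm [1.7 0.1 0.3] pos [0.4904 0.0587 0.0983] F [-2.24 -0.61  0.45] M [-0.046  0.4   -0.004] gap 0.0201 t 15.15
```

Call:
servo_tool:
  targets: [0, -0.001, 0, 0.5, 0, 0, 0.57, 0, -0.001, 0, 1, 0, 0, 0.57, 0, -0.001, 0, 1, 0, 0, 0.57]

```text
clock: 15.4
position: [0.4913, 0.0588, 0.0983]
eef_rot: [[0.988, 0.153, 0.002], [0.153, -0.988, 0.001], [0.002, -0.001, -1.0]]
wrist_force: [-3.5, 0.3, 0.5]
finger_gap: 0.0199
```

Call:
servo_tool:
  targets: [0, -0.001, 0, 0.5, 0, 0, 0.57, 0, -0.001, 0, 1, 0, 0, 0.57, 0, -0.001, 0, 1, 0, 0, 0.57]

```text
clock: 15.65
position: [0.4913, 0.0588, 0.0983]
eef_rot: [[0.988, 0.153, -0.002], [0.153, -0.988, 0.001], [-0.001, -0.001, -1.0]]
wrist_force: [-5.5, -0.9, 4.7]
finger_gap: 0.0201
```

Call:
servo_tool:
  targets: [0, -0.001, 0, 0.5, 0, 0, 0.57, 0, -0.001, 0, 1, 0, 0, 0.57, 0, -0.001, 0, 1, 0, 0, 0.57]

```text
clock: 15.9
position: [0.4914, 0.0588, 0.0983]
eef_rot: [[0.988, 0.153, -0.005], [0.153, -0.988, 0.0], [-0.005, -0.001, -1.0]]
wrist_force: [-5.2, -0.6, 5.1]
finger_gap: 0.0202
```

Call:
servo_tool:
  targets: [0, 0.005, 0, 0.5, 0, 0, 0.57, 0, 0.005, 0, 1, 0, 0, 0.57, 0, 0.005, 0, 1.5, 0, 0, 0.57, 0, 0.005, 0, 1.5, 0, 0, 0.57]

```text
clock: 16.23
position: [0.4914, 0.0588, 0.0982]
eef_rot: [[0.988, 0.153, -0.003], [0.153, -0.988, 0.001], [-0.003, -0.001, -1.0]]
wrist_force: [-6.2, -0.0, 4.9]
finger_gap: 0.0198
```

Run:
```python
from h import *
for n in('side','wrist'):cv2.imwrite(f'pics/{n}9.png',r.grab_frame(n)[:,:,::-1])
s=cv2.imread("pics/side9.png")[160:310,180:350];cv2.imwrite("pics/s9z.png",cv2.resize(s,None,fx=4,fy=4,interpolation=2))
delta([*rack(-.083,.0005),.098],8.8)
```

```text
rot [-0.0011  0.003   0.0002] shift mm [0.8 0.1 0.1] pos [0.4914 0.0588 0.0981] F [-5.6  -0.95  6.06] M [-0.172  1.404  0.02 ] gap 0.0198 t 16.3333
```

View pics/s9z.png

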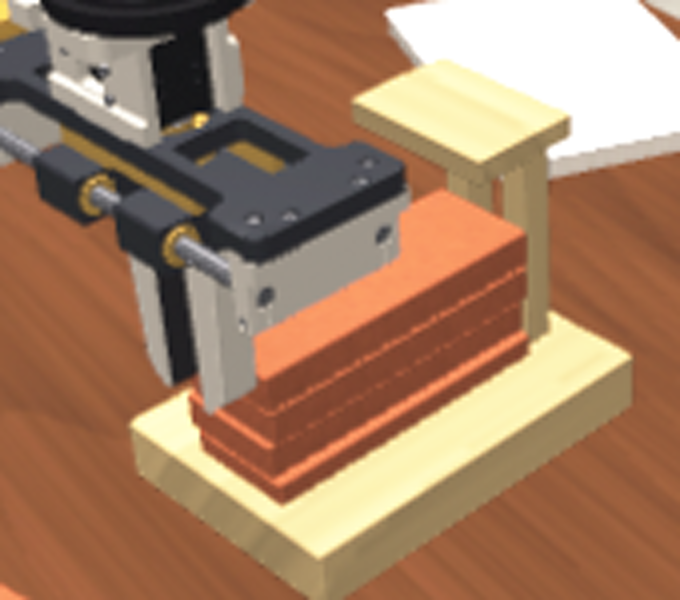

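View pics/wrist9.png

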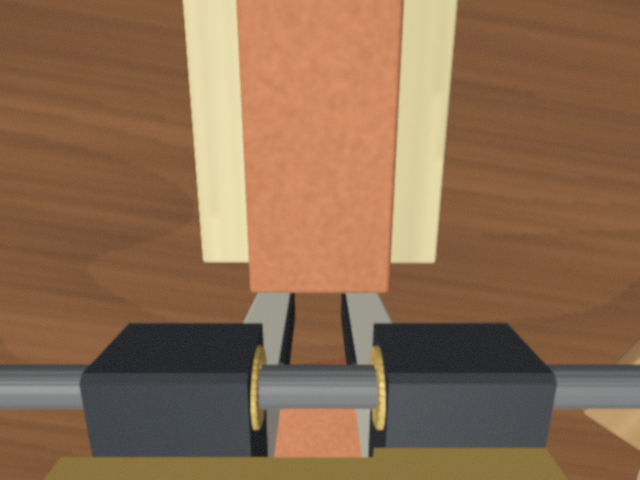

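Run:
```python
from h import *
m=r.camera_model("wrist")
def rk(uv,z):
    P=onz("wrist",uv,z,m)[:,:2]-RK;c,s=np.cos(np.radians(RY)),np.sin(np.radians(RY));return (P@np.array([[c,-s],[s,c]])*1000).round(1)
print("end",rk([(249.5,291.5),(389,291.5)],.095).tolist(),"plinth",rk([(204,262.5),(436,262.5)],.03).tolist(),"sides",rk([(239,50),(402,50)],.095).tolist())
# side view: tile back right top corner
uv=np.array([(525,237)])/4+[180,160]-3/8
P=onz("side",uv,.095)[0,:2]-RK;c,s=np.cos(np.radians(RY)),np.sin(np.radians(RY));print("side back-right corner",P@np.array([[c,-s],[s,c]])*1000)
```

```text
end [[-74.7, 27.6], [-74.3, -27.3]] plinth [[-85.6, 63.5], [-84.8, -64.5]] sides [[12.8, 27.7], [13.1, -27.0]]
side back-right corner [ 69.6551 -29.5676]
```

Call:
servo_tool:
  targets: [0, 0.003, 0, -0.5, 0, 0, 0.57, 0, 0.003, 0, -3, 0, 0, 0.57, 0, 0.003, 0, -8, 0, 0, 0.57, 0, 0.003, 0, -14, 0, 0, 0.57, 0, 0.003, 0, -18, 0, 0, 0.57, 0, 0.003, 0, -20, 0, -4, 0.57, 0, 0.003, 0, -20, 0, -20, 0.57, 0, 0.003, 0, -20, 0, -45, 0.57, 0, 0.003, 0, -20, 0, -70, 0.57, 0, 0.003, 0, -20, 0, -85, 0.57, 0, 0.003, 0, -20, 0, -90, 0.57, 0, 0.003, 0, -20, 0, -90, 0.57]

```text
clock: 17.33
position: [0.4728, 0.0558, 0.1896]
eef_rot: [[0.988, 0.153, 0.004], [0.153, -0.988, 0.002], [0.004, -0.001, -1.0]]
wrist_force: [0.2, -0.8, 0.2]
finger_gap: 0.0202
```

Run:
```python
from h import *
for n in('side','top','wrist'):cv2.imwrite(f'pics/{n}10.png',r.grab_frame(n)[:,:,::-1])
s=cv2.imread("pics/side10.png")[160:310,180:350];cv2.imwrite("pics/s10z.png",cv2.resize(s,None,fx=4,fy=4,interpolation=2))
print(r.get_state()["position"],r.get_state()["wrist_force"])
c,s=np.cos(np.radians(RY)),np.sin(np.radians(RY))
def f(zx,zy,ox,z): return ((onz("side",np.array([(zx,zy)])/4+[ox,160]-3/8,z)[0,:2]-RK)@np.array([[c,-s],[s,c]])*1000).round(1)
print("pile back-right before",f(445,268,200,.077),"front-right",f(190,414,200,.077))
```

```text
[0.4711 0.0556 0.1872] [-0.7337  0.411  -0.1402]
pile back-right before [ 71.3 -27.5] front-right [-74.2 -27.3]
```

View pics/s10z.png

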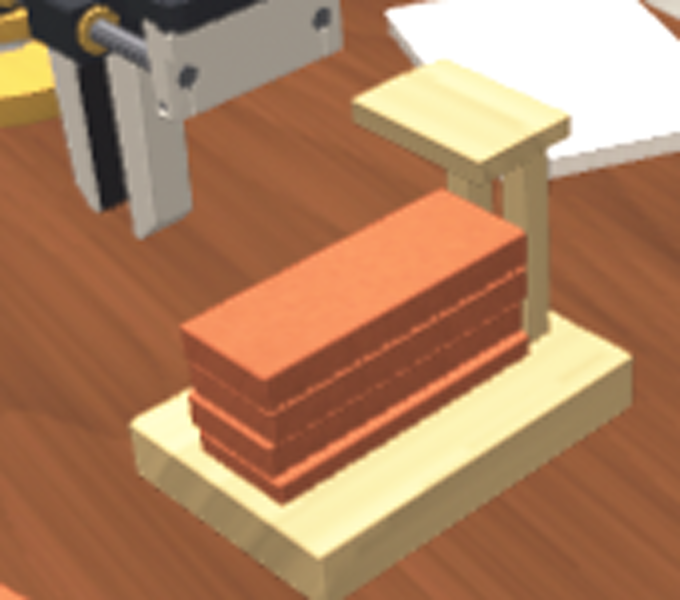

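View pics/wrist10.png

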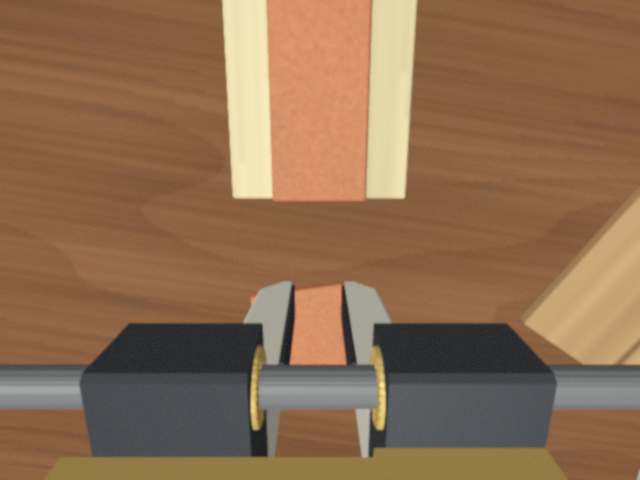

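View pics/top10.png

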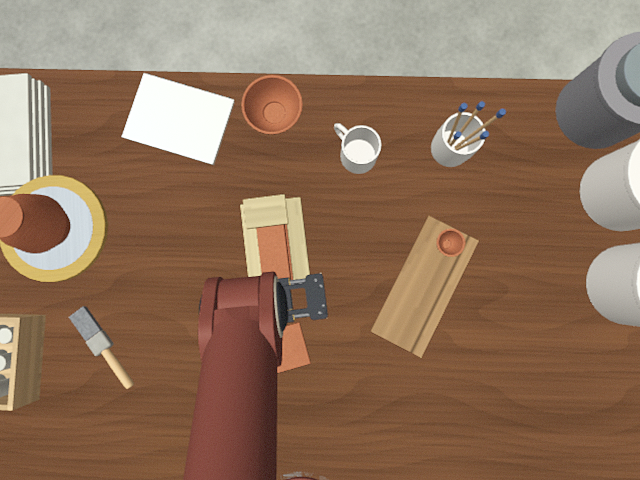

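Run:
```python
from h import *
c,s=np.cos(np.radians(RY)),np.sin(np.radians(RY));M=np.array([[c,-s],[s,c]])
def f(zx,zy,ox,z): return ((onz("side",np.array([(zx,zy)])/4+[ox,160]-3/8,z)[0,:2]-RK)@M*1000).round(1)
for z in(.095,):
  print("tile side view FR,FL,BR",f(267,380,180,z),f(183,328,180,z),f(526,236,180,z))
print("pile before FR,FL",f(190,414,200,.077),f(110,362,200,.077),f(445,268,200,.077))
m=r.camera_model("wrist")
im=cv2.imread("pics/wrist10.png");g=cv2.cvtColor(im,cv2.COLOR_BGR2HSV)[:,:,1].astype(int)
rk=lambda uv,z:((onz("wrist",uv,z,m)[:,:2]-RK)@M*1000).round(1)
gy=cv2.cvtColor(im,cv2.COLOR_BGR2GRAY).astype(int)
row=lambda col:int(np.abs(np.diff(gy[185:215,col])).argmax())+185.5
print([row(q) for q in(240,250,280,300,330,355,380,400)])
print("front",rk([(q,row(q)) for q in(280,300,330,355)],.095).tolist(),"plinth",rk([(q,row(q)) for q in(240,250,380,400)],.03).tolist())
b=lambda q,lo,hi:lo+int(np.abs(np.diff(g[q,lo:hi])).argmax())+.5
for q in(20,80,140,185): print(q,rk([(b(q,255,285),q),(b(q,355,385),q)],.095).tolist(),rk([(b(q,215,245),q),(b(q,395,425),q)],.03).tolist())
delta([*rack(-.1),.188],8.8)
```

```text
tile side view FR,FL,BR [-74.6 -28.7] [-75.7  24.4] [ 70.5 -29.3]
pile before FR,FL [-74.2 -27.3] [-74.6  24.7] [ 71.3 -27.5]
[198.5, 198.5, 200.5, 200.5, 200.5, 200.5, 198.5, 198.5]
front [[-75.7, 23.0], [-75.6, 11.2], [-75.5, -6.4], [-75.4, -21.1]] plinth [[-86.7, 58.8], [-86.6, 51.4], [-86.0, -45.6], [-85.9, -60.6]]
20 [[20.3, 28.2], [20.6, -26.3]] [[33.8, 65.0], [34.5, -63.7]]
80 [[-9.3, 28.0], [-9.0, -27.0]] [[-3.7, 65.1], [-3.0, -64.2]]
140 [[-41.1, 27.7], [-40.7, -27.1]] [[-44.2, 65.2], [-43.4, -64.1]]
185 [[-66.6, 27.8], [-66.2, -26.9]] [[-76.6, 65.4], [-75.8, -64.8]]
rot [-0.0011  0.0022  0.0002] shift mm [ 4.3  0.4 -0.8] pos [0.4711 0.0556 0.1872] F [-0.73  0.41 -0.14] M [ 0.054 -0.033 -0.007] gap 0.0196 t 17.4833
```

Run:
```python
from h import *
a=cv2.imread("pics/side0.png").astype(int);b=cv2.imread("pics/side10.png").astype(int)
for n,(x,y,w,h) in dict(bowl=(415,352,55,52),mug=(400,218,60,70),square=(122,298,92,62)).items(): print(n,np.abs(a-b)[y:y+h,x:x+w].mean())
s=r.get_state();print(s["clock"],s["wrist_force"],np.abs(s["joint_velocities"]).max())
r.sign_off()
```

```text
bowl 3.152680652680653
mug 4.155396825396825
square 2.956580177653109
17.4833 [-0.7337  0.411  -0.1402] 0.5303322662233892
the job is handed in; nothing more can be done
```

The loose tile now lies on top of the pile, fully home against the back stop as far as I could measure. I handed the job in at about 17.5 s.

- **Placing:** I gripped the tile at its middle with 18 N and lowered it onto the open front of the pile, with its back end about 16 mm short of the hood. I felt contact with its underside about 77 mm above the table. The vertical force went from -3.4 N hanging to a brief +5.7 N peak. I eased it to about +0.7 N, with the pile carrying the weight, before letting go.
- **Pushing:** I pushed with both fingertips on the front end face. The tile slid at about 2 N and stopped dead at the expected home position. Pushing on to about 6 N moved it no further. I then backed off and raised the gripper clear.
- **Last checks:** The wrist camera puts the front edge flush with the pile front (-75.5 mm measured, -75 mm when home). The tile is centred to about 0.5 mm and parallel to the pile. The bowl, mug and square tile look unchanged between the first and last side pictures.
- **Disagreement:** The side camera put the tile's back corner at about 70 mm instead of 75 mm. It had put the pile's own back corner at about 71 mm before the job, so I took this as an offset in that camera. The posts hide the contact itself, so "fully home" rests on the force stop and the front-edge position.
- **Unexplained reading:** During the final press the gripper also felt about 5 N upward. I put that down to a slight tilt of the tool against the tile's end.

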